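# Height check of a vial rack

## Task

The four vials in the white rack were only dropped into their grips. Press every vial fully home, stand the rack in the wide infeed of the height gate with its rounded nose towards the bar, then slide it under the bar along the lane floor until you feel its nose come up against the rubber end stop, and leave it there. Press gently, do not force the rack against the bar or the stop, keep it upright, and leave the other things on the bench alone.

Things in the scene. Friction and masses are not known exactly. Their poses are not given: they have to be found in the camera images.
- rack: White plastic rack, 0.25 to 0.5 kg with its vials, resting on the bench. Origin: on its underside below the middle of the vial block; x points along the rack to its rounded nose, z up. Vial block: x -56 to 56 mm, 30 mm wide, 48 mm high, flat sides. Behind it a low tongue (x -128 to -56, 22 mm wide, 16 mm high) ends in an upright thumb plate (x -138 to -126, 26 mm wide, 50 mm high).
- vial1: Grey screw-cap vial in the rack, the one nearest the thumb plate (rack x = -40.5 mm). Origin: centre of the flat top of its cap (cap 13 mm across and 13 mm high), z up. Fully home its top is 62 mm above the rack's underside; it starts 0 to 9 mm proud of that. A friction insert holds it at any height; it can only slide up and down in the rack; it takes 4 to 7 N downwards to move it and then it bottoms hard.
- vial2: Grey screw-cap vial in the rack, second from the thumb plate (rack x = -13.5 mm). Origin: centre of the flat top of its cap (cap 13 mm across and 13 mm high), z up. Fully home its top is 62 mm above the rack's underside; it starts 0 to 9 mm proud of that. A friction insert holds it at any height; it can only slide up and down in the rack; it takes 4 to 7 N downwards to move it and then it bottoms hard.
- vial3: Grey screw-cap vial in the rack, third from the thumb plate (rack x = 13.5 mm). Origin: centre of the flat top of its cap (cap 13 mm across and 13 mm high), z up. Fully home its top is 62 mm above the rack's underside; it starts 0 to 9 mm proud of that. A friction insert holds it at any height; it can only slide up and down in the rack; it takes 4 to 7 N downwards to move it and then it bottoms hard.
- vial4: Grey screw-cap vial in the rack, the one nearest the nose (rack x = 40.5 mm). Origin: centre of the flat top of its cap (cap 13 mm across and 13 mm high), z up. Fully home its top is 62 mm above the rack's underside; it starts 0 to 9 mm proud of that. A friction insert holds it at any height; it can only slide up and down in the rack; it takes 4 to 7 N downwards to move it and then it bottoms hard.
- gate: Fixed aluminium height gate on levelling feet. Origin: on its lane floor under the middle of the bar (18 to 24 mm above the bench); x is the push direction, z up. Floor plate x -170 to 193 mm, 100 mm wide. Two rails 8 mm high and 10 mm wide bound the lane: 42 mm apart in the infeed (x -170 to -10), narrowing over x -10 to 30 to 33 mm, and so on to the stop.
- bar: Fixed square steel bar across the lane on two posts; same origin and axes as the gate. Bar: x -6 to 6 mm, underside 64.5 mm and top 76.5 mm above the lane floor, so a rack clears it only with its vials home. Posts 12 mm thick at y -40 and 40 mm, 20 mm along x.
- stop: Fixed end stop block across the far end of the lane, 60 mm wide, 34 mm high, with an adjustable screw ending in a black rubber buffer (14 mm across, 20 mm above the lane floor). Origin: foot of the block's face, 166 mm beyond the bar's middle; axes as the gate. The buffer's end is set 20 to 44 mm out of that face (not measured); the nose meets it there. It gives 1 mm per 8 N.
- store_box: Bystander: closed yellow plastic vial storage box, 135 x 135 x 53 mm; origin under its centre.
- carton: Bystander: open white carton of swab sachets, 90 x 160 mm, about 100 mm high; origin under its centre.
- jar: Bystander: small amber jar with white lid, 42 mm across, 62 mm high; origin under its centre.
Mind the look-alikes: they are no part of the job. Of the things like the rack, leave any that is orange or yellow; of the rest the smaller one is meant.

How it is judged:
On the way, in this order (a step that is already met when the one before it is completed fails the run):
1. all four vials are home in the rack (each less than 1.5 mm proud) (z of each of vial1, vial2, vial3, vial4 in the frame of rack below 0.0635 m), for 0.2 s.
2. the rack is half-way under the bar, flat on the lane floor (x of rack in the frame of gate between -0.02 and 0.035 m and y of rack in the frame of gate between -0.01 and 0.01 m and z of rack in the frame of gate between -0.003 and 0.003 m), for 0.05 s.
3. the nose is felt against the rubber end stop (pushed on with 1 N or more) (contact force between rack and stop above 1 N), for 0.02 s.
At the end, for the whole second after the job is handed in: The rack lies still in the lane beyond the bar, flat on the lane floor, its origin 73 to 105 mm short of the stop block's face (as the screw is set), and all four vials are home (less than 1.5 mm proud) (all of step 1 and x of rack in the frame of stop between -0.105 and -0.073 m and y of rack in the frame of gate between -0.005 and 0.005 m and z of rack in the frame of gate between -0.002 and 0.002 m and angle between rack's own z axis and vertical below 0.05 rad and angle between the x axis of rack and the x axis of gate, either way round below 0.08 rad and linear speed of rack below 0.01 m/s); the robot touches nothing.
It fails at once if a vial is pressed with more than 30 N (contact force between the fingers and vial1 above 30 N or contact force between the fingers and vial2 above 30 N or contact force between the fingers and vial3 above 30 N or contact force between the fingers and vial4 above 30 N).
It fails at once if the rack or a vial is forced against the bar with more than 25 N (contact force between rack and bar above 25 N).
It fails at once if the rack is rammed into the end stop with more than 15 N (contact force between rack and stop above 15 N).
It fails at once if the rack is tipped by more than 20 degrees (angle between rack's own z axis and vertical above 0.35 rad).
It fails at once if a bystander is moved by more than 15 mm (distance of any of store_box, carton, jar from where it was at the start of the episode above 0.015 m).
It also fails if it takes over 72 s, if anything falls off the work surface, if the arm or the gripper's body presses on something with over 40 N, if the wrist force passes 120 N, or if a joint passes its speed limit or range.

## Robot

A 7-joint arm with a two-finger parallel gripper is mounted at the origin on the work surface. World frame = base frame: x ahead of the robot, y to its left, z up, the work surface at z = 0. Lengths are in m, angles in rad, forces in N, time in s.
With the tool pointing down it reaches from about 0.4 to 0.85 m from the base axis. Payload 10.4 kg.
Tool frame: the origin (TCP) lies at the very end of the fingers, on their centre line; the grasp point (between the pads) lies 19 mm behind it; x points along the fingers, z is the direction in which the jaws open and shut, and the axes are right-handed (so a half turn about x gives the same grasp; the last joint's range is limited). The gripper opens to 85 mm and grips with 20 to 120 N. Pads are 22 mm wide; open, the fingers measure 114 mm over their backs; the gripper's body (76 mm by 85 mm) begins 54 mm behind the grasp point. The pads swing forward as they close: fully open they stand 13 mm farther back than shut.
Start: joints at [-1.338, 0.332, -0.065, 1.46, 0.022, 1.35, -0.088], TCP at [0.158, 0.605, 0.231] pointing down, gripper open.
Joint ranges: [-2.6, 2.6], [-0.5, 2.12], [-1.47, 1.34], [0.16, 2.42], [-1.27, 4.41], [0.06, 2.06], [-2.6, 2.6]. Speed limits (rad/s): [2.22, 2.22, 2.79, 2.79, 3.14, 3.14, 3.14].

## Interface

Orientations are given as a unit quaternion [x, y, z, w].
In Python, from workcell import readout, camera, manip gives the robot as it stands.
- The arm moves only by the shell command python3 -m inch 'ROWS' [FORCE]. ROWS is JSON, a list of rows, each a list of 3 entries, a list of its own where there are three numbers: the turn, a rotation vector about the tool's x, y, z in degrees, then the shift along the tool's x, y, z in mm, then the closure, from 0 (fully open) to 1 (shut). In form: [[[wx, wy, wz], [dx, dy, dz], hand], ...]. A call has 1 to 10 rows; each row is the pose to reach, as a shift and turn from the pose measured when the call began, along the tool's axes at that moment; what a row does not reach only later rows make up. A row lasts 1/8 s, in which the tool goes at most 62.5 mm and 10.7 degrees, less where a joint would pass 70% of its speed; a pose out of reach is approached as far as the arm can. A call with a gripper value outside its range is refused whole. The fingers move at their own pace and stop on an object; FORCE is the grip in N (left out, the last holds). Time passes only in rows, so rows that repeat a pose let the fingers close. It gives the time, the measured TCP pose, the force and the opening at its end, in the units of the state.
- readout.get_obs(): the state, without advancing time (a new reading comes with each control period).
- camera(name): name is "scene" or "side" or "wrist"; returns a dict with "pixels" (400x640x3 uint8, red, green, blue), "range_z" (400x640 float32, m along the optical axis (not along the pixel's ray), 0 where there is no reading), "intrinsics" (3x3 intrinsics, pixels), "extrinsics" (4x4, takes a point from world to camera coordinates); the wrist camera has in their place "T_tool_cam" (4x4, takes a point from camera to tool coordinates, whose origin is the TCP and whose axes are the tool frame's). Camera axes: x right, y down, z forward; pixel columns grow to the right and rows downward; lengths in m; the calibration is good to about 2 mm. A picture is of the moment at which its call begins: read the wrist's pose just before it.
- manip.hand_in(): hands the job in, once; it reports no verdict.
The state is a dict: "clock": time; "joint_pos": joint angles; "joint_velocities": joint speeds; "tau": joint torques, N m; "position": TCP position; "ee_rot": TCP orientation; "ft_force": force on the tool from outside, world axes, zero at the start; "torque": the same for the moment, N m; "grip_width": opening from 0.0 (shut) to 1.0 (fully open).
Only numpy, scipy, OpenCV 4.12 (cv2) and the standard library are available. Lean on these libraries where they do the work, as an engineer would, in place of code of your own. Each camera call takes 0.05 s, during which the arm holds its last target.

## Working session

There is one attempt and no reset: what is moved stays moved. The work goes in short steps, Python scripts to look and compute and a shell command to move; the robot and the scene stay as the last step left them, time stands still between calls to the robot, and variables do not carry over. Pictures are saved under pics/ and viewed, and the job is handed in when it is done.

```bash
ls; mkdir -p pics
python3 - <<'E'
from workcell import readout, camera, manip
import cv2, numpy as np
o=readout.get_obs(); print(o)
for n in ["scene","side","wrist"]:
    c=camera(n); np.savez(f"pics/{n}0.npz",**c)
    cv2.imwrite(f"pics/{n}0.png",c["pixels"][:,:,::-1]); print(n,c["intrinsics"].tolist(),c.get("extrinsics",c.get("T_tool_cam")).round(4).tolist())
E
```

```text
pics
{'clock': 0.0, 'joint_pos': array([-1.3375991 ,  0.33283968, -0.0647093 ,  1.46092793,  0.02160323,
        1.34991736, -0.08851807]), 'joint_velocities': array([-0.00106892, -0.00042387, -0.00017856, -0.00140437,  0.00147369,
       -0.00112492,  0.00011083]), 'tau': array([-6.68136345e-04, -6.25433064e+01,  4.87629231e-02, -3.91615248e+01,
        1.61816902e-02,  9.60735924e-03, -1.81097028e-05]), 'position': array([0.15804168, 0.6043005 , 0.23054246]), 'ee_rot': array([-0.43246417,  0.56006451,  0.43182432,  0.55931229]), 'ft_force': array([ 0.81715807, -0.47828522,  0.13063988]), 'torque': array([ 0.000759  , -0.01701259, -0.01538457]), 'grip_width': 0.9987156398059874}
scene [[373.58073011908675, 0.0, 321.3377263734298], [0.0, 373.58073011908675, 198.11970667664073], [0.0, 0.0, 1.0]] [[0.7651, 0.6439, 0.0057, -0.3832], [0.5463, -0.6443, -0.5352, -0.2678], [-0.341, 0.4126, -0.8447, 1.321], [0.0, 0.0, 0.0, 1.0]]
side [[403.0619959377811, 0.0, 311.55753886160164], [0.0, 403.0619959377811, 201.43025260696007], [0.0, 0.0, 1.0]] [[0.8612, -0.5082, -0.011, -0.4471], [-0.3867, -0.641, -0.663, 0.2365], [0.3299, 0.5752, -0.7485, 1.0959], [0.0, 0.0, 0.0, 1.0]]
wrist [[316.76638252696335, 0.0, 324.23309887510436], [0.0, 316.76638252696335, 202.94132961786246], [0.0, 0.0, 1.0]] [[-0.0004, -0.3219, 0.9468, -0.1412], [-0.0005, -0.9468, -0.3219, 0.083], [1.0, -0.0006, 0.0003, 0.0004], [0.0, 0.0, 0.0, 1.0]]
```

View pics/scene0.png

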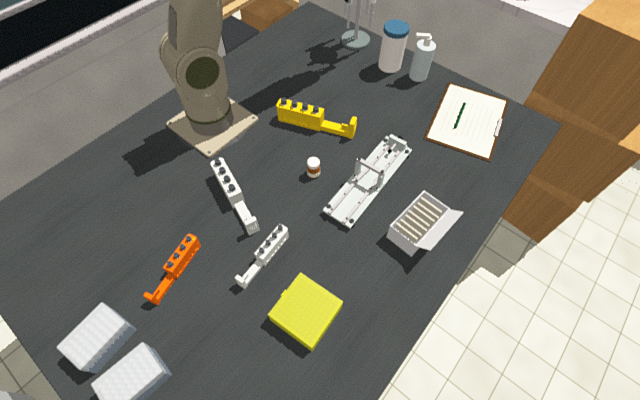

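View pics/side0.png

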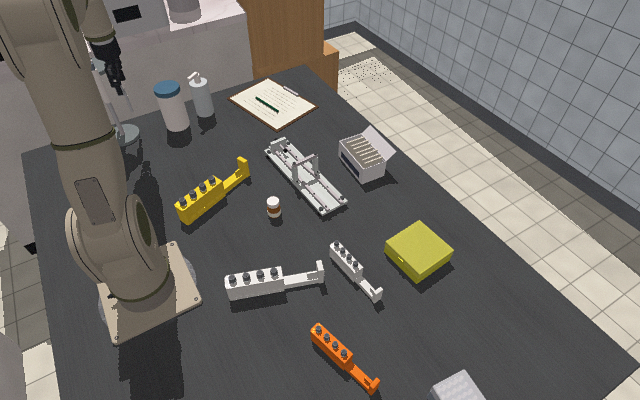

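View pics/wrist0.png

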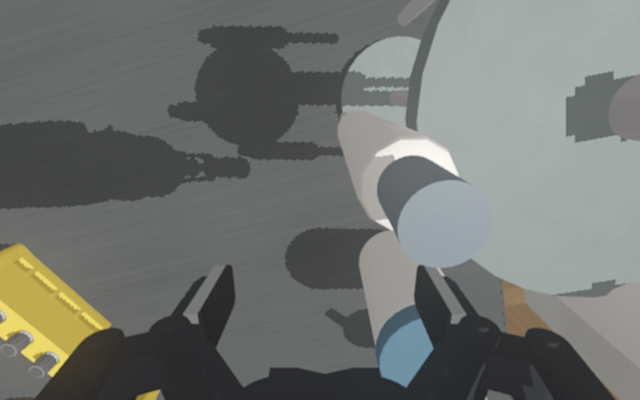

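The target is the smaller white rack: scene about (263,257), side about (355,270). The gate is at scene (368,180). I'll build helpers and measure.

```bash
cat > h.py <<'E'
import numpy as np, cv2
from workcell import readout, camera, manip
from scipy.spatial.transform import Rotation as R
def cloud(c, T=None):
    K=c["intrinsics"]; z=c["range_z"]; v,u=np.mgrid[:400,:640]
    P=np.stack([(u-K[0,2])*z/K[0,0],(v-K[1,2])*z/K[1,1],z],-1)
    if T is None: T=np.linalg.inv(c["extrinsics"])
    W=P@T[:3,:3].T+T[:3,3]; W[z<=0]=np.nan
    return W
def toolT(o):
    T=np.eye(4);T[:3,:3]=R.from_quat(o["ee_rot"]).as_matrix();T[:3,3]=o["position"];return T
def crop(px,box,name,s=4):
    x0,y0,x1,y1=box; im=cv2.resize(px[y0:y1,x0:x1,::-1],None,fx=s,fy=s,interpolation=cv2.INTER_CUBIC); cv2.imwrite(name,im)
E
python3 - <<'E'
from h import *
for n,b,g in [("scene",(225,215,300,295),(315,125,420,235)),("side",(320,230,395,310),(255,125,360,225))]:
    c=dict(np.load(f"pics/{n}0.npz")); W=cloud(c)
    crop(c["pixels"],b,f"pics/{n}_rack.png",6); crop(c["pixels"],g,f"pics/{n}_gate.png",5)
    for nm,bb in (("rack",b),("gate",g)):
        w=W[bb[1]:bb[3],bb[0]:bb[2]].reshape(-1,3); px=c["pixels"][bb[1]:bb[3],bb[0]:bb[2]].reshape(-1,3)
        m=(w[:,2]>0.012); q=w[m]
        r=cv2.minAreaRect((q[:,:2]*1000).astype(np.float32))
        print(n,nm,m.sum(),r,"zbench",np.nanmedian(w[~m][:,2]), "zmax",np.nanmax(w[:,2]))
E
```

```text
scene rack 1297 ((508.23065185546875, -238.7124481201172), (165.75372314453125, 265.1399841308594), 45.41743850708008) zbench 4.4451123737410114e-05 zmax 0.07289043513052973
scene gate 4399 ((561.2191772460938, 138.8662872314453), (318.4681396484375, 452.1000061035156), 39.6855583190918) zbench -0.0001822816571587227 zmax 0.10476186303090518
side rack 1087 ((534.6846313476562, -232.05368041992188), (195.33978271484375, 178.19921875), 36.269142150878906) zbench -0.0017049451853297093 zmax 0.06967346625330062
side gate 3434 ((585.7415771484375, 130.3452911376953), (351.7502136230469, 335.82427978515625), 56.131900787353516) zbench -0.0018542790361580908 zmax 0.10401594440282902
```

Run:
```python
import cv2,numpy as np
ims=[cv2.imread(f"pics/{n}_{k}.png") for n in("scene","side") for k in("rack","gate")]
for i in ims: print(i.shape)
a=np.hstack([cv2.resize(ims[0],(400,427)),cv2.resize(ims[2],(400,427))]);cv2.imwrite("pics/racks.png",a)
a=np.hstack([cv2.resize(ims[1],(400,419)),cv2.resize(ims[3],(400,381+38))]);cv2.imwrite("pics/gates.png",a)
```

```text
(480, 450, 3)
(550, 525, 3)
(480, 450, 3)
(500, 525, 3)
```

View pics/racks.png

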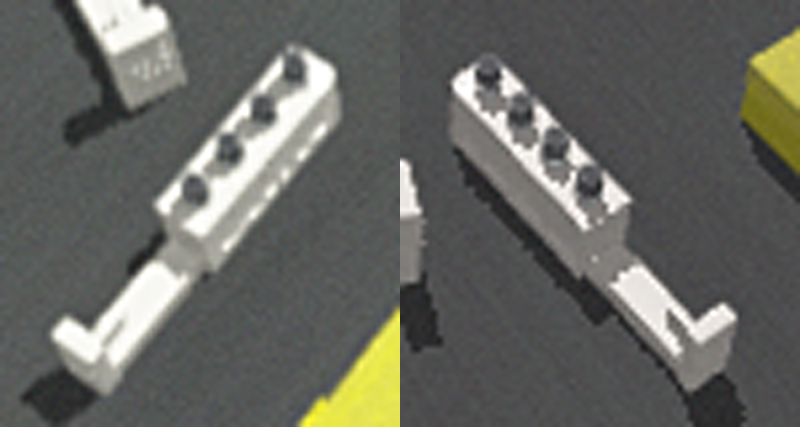

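View pics/gates.png

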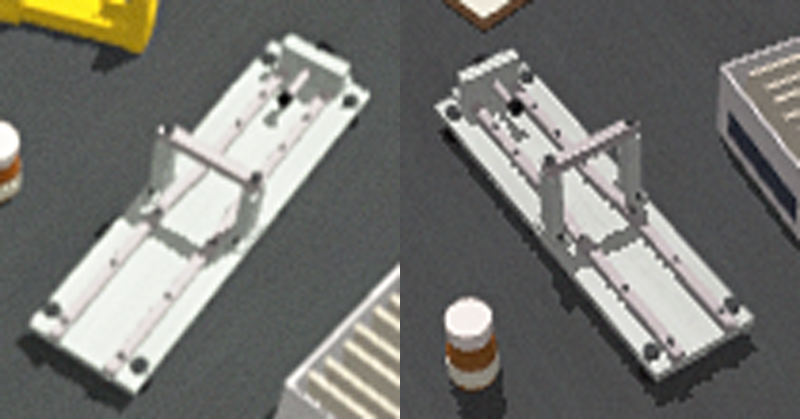

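The rack's rounded nose is at scene about (283,230), with the thumb plate at (240,282). The gate infeed is at lower-left, scene (340,215), and the stop with its black buffer is at upper-right (397,145). Next, a metric fit.

Run:
```python
from h import *
def comp(mask,seed):
    n,l=cv2.connectedComponents(mask.astype(np.uint8)); return l==l[seed[1],seed[0]]
def rep(t,q):
    r=cv2.minAreaRect((q[:,:2]*1000).astype(np.float32)); print(t,len(q),"c",np.round(r[0],1),"size",np.round(r[1],1),"ang",round(r[2],2),"zmed",np.round(np.median(q[:,2])*1000,1))
S={}
for n,rs,gs in [("scene",(262,252),(345,200)),("side",(355,265),(315,185))]:
    c=dict(np.load(f"pics/{n}0.npz")); W=cloud(c); z=W[...,2]
    white=(c["pixels"].min(-1)>110)
    for t,lo,hi,s in (("racktop",.044,.052,rs),("gatefloor",.014,.026,gs)):
        m=(z>lo)&(z<hi)
        nn,l,st,ce=cv2.connectedComponentsWithStats(m.astype(np.uint8))
        for i in range(1,nn):
            x,y,w,h,a=st[i]
            if a>60 and (abs(ce[i]-np.array(s))<(60,60)).all(): print(t,i,st[i]); rep(n+" "+t,W[l==i])
```

```text
racktop 68 [255 226  33  34 312]
scene racktop 312 c [ 500.5 -212.2] size [ 31.4 113.6] ang 5.46 zmed 47.9
gatefloor 142 [366 140  22  24 155]
scene gatefloor 155 c [526.2 251.3] size [ 21.1 113.3] ang 4.02 zmed 22.7
gatefloor 151 [374 145  25  25 213]
scene gatefloor 213 c [564.4 251.9] size [ 31.2 109.4] ang 4.01 zmed 23.0
gatefloor 156 [ 323  147   89   82 1585]
scene gatefloor 1585 c [573.3 148.9] size [100.7 365.9] ang 3.1 zmed 22.8
gatefloor 189 [387 234  32  21  70]
scene gatefloor 70 c [773.7  22.7] size [93.5 25.9] ang 12.62 zmed 19.2
racktop 51 [330 243  33  31 249]
side racktop 249 c [ 500.3 -214. ] size [ 31.9 112.3] ang 4.84 zmed 46.3
gatefloor 18 [286 140  19  19  95]
side gatefloor 95 c [605.9 271.4] size [ 17.9 110. ] ang 4.94 zmed 21.8
gatefloor 19 [ 264  147   84   69 1337]
side gatefloor 1337 c [572.3 145.7] size [102.2 364.5] ang 3.51 zmed 21.3
gatefloor 20 [276 147  21  18 140]
side gatefloor 140 c [571.  256.6] size [35.9 97.5] ang 3.44 zmed 21.3
gatefloor 22 [338 150  34  31  92]
side gatefloor 92 c [732.4  99.8] size [ 37.  166.8] ang 9.01 zmed 20.5
```

Both cameras agree:
- **Rack:** centre (0.500, -0.213), yaw about 95°, top at 48 mm, top size 31x113.
- **Gate:** plate centre (0.573, 0.147), size 101x365, yaw about 93.3°, floor at about 22 mm.

Next I'll work out the move.

```bash
cat >> h.py <<'E'
def rows_for(p, jawyaw):
    """turn rotvec(deg), shift(mm) in current tool axes to get tool-down pose with jaw axis at yaw (deg, mod 180)"""
    o=readout.get_obs(); T=toolT(o); Rm=T[:3,:3]; out=[]
    for k in (0,180):
        a=np.radians(jawyaw+k); z=np.array([np.cos(a),np.sin(a),0]); x=np.array([0,0,-1.]); y=np.cross(z,x)
        D=np.stack([x,y,z],1); rv=R.from_matrix(Rm.T@D).as_rotvec(degrees=True)
        out.append(rv)
    rv=min(out,key=np.linalg.norm)
    return rv.round(2), (Rm.T@(np.array(p)-T[:3,3])*1000).round(1)
def st():
    o=readout.get_obs(); print(round(o["clock"],2),o["position"].round(4),"F",o["ft_force"].round(2),"grip",round(o["grip_width"],3),"q",o["joint_pos"].round(2))
E
python3 - <<'E'
from h import *
T=toolT(readout.get_obs()); print(T.round(3))
print(rows_for([.5,.2,.23],5.1)); print(rows_for([.5,-.213,.23],5.1))
E
```

```text
[[-0.    -0.967  0.253  0.158]
 [-0.001  0.253  0.967  0.604]
 [-1.    -0.    -0.001  0.231]
 [ 0.     0.     0.     1.   ]]
(array([ 7.024e+01, -5.000e-02,  4.000e-02]), array([   1. , -433.1, -304.7]))
(array([ 7.024e+01, -5.000e-02,  4.000e-02]), array([   1.5, -537.6, -704.3]))
```

```bash
python3 -m inch '[[[35,0,0],[0,-433,-305],1],[[70,0,0],[0,-433,-305],1],[[70,0,0],[0,-433,-305],1],[[70,0,0],[0,-433,-305],1],[[70,0,0],[0,-433,-305],1],[[70,0,0],[0,-433,-305],1],[[70,0,0],[0,-433,-305],1],[[70,0,0],[0,-433,-305],1],[[70,0,0],[0,-433,-305],1],[[70,0,0],[0,-433,-305],1]]'
python3 -c "
from h import *
st();print(rows_for([.5,-.213,.2],5.1));print(rows_for([.5,-.33,.2],5.1))"
```

```text
clock: 1.4
position: [0.501, 0.1972, 0.2309]
ee_rot: [-0.032, 0.706, 0.031, 0.706]
ft_force: [0.4, 0.1, -0.0]
grip_width: 0.0
1.4 [0.501  0.1972 0.2309] F [ 0.41  0.06 -0.01] grip 0.0 q [-0.83  0.14  0.41  1.71 -0.06  1.3  -0.32]
(array([-0.02, -0.02,  0.11]), array([  31.7, -408.5,  -37.3]))
(array([-0.02, -0.02,  0.11]), array([  31.9, -525. ,  -47.7]))
```

```bash
python3 -m inch '[[[0,0,0],[16,-404,-37],1],[[0,0,0],[16,-404,-37],1],[[0,0,0],[16,-404,-37],1],[[0,0,0],[16,-404,-37],1],[[0,0,0],[16,-404,-37],1],[[0,0,0],[16,-404,-37],1],[[0,0,0],[16,-404,-37],1],[[0,0,0],[16,-404,-37],1],[[0,0,0],[16,-404,-37],1]]'
python3 - <<'E'
from h import *
o=readout.get_obs(); c=camera("wrist"); T=toolT(o)@c["T_tool_cam"]; W=cloud(c,T); np.savez("pics/w1.npz",W=W,**c)
cv2.imwrite("pics/w1.png",c["pixels"][:,:,::-1]); st()
m=(W[...,2]>.044)&(W[...,2]<.052)
nn,l,s,ce=cv2.connectedComponentsWithStats(m.astype(np.uint8))
for i in range(1,nn):
    if s[i][4]>400:
        q=W[l==i];r=cv2.minAreaRect((q[:,:2]*1000).astype(np.float32)); print(s[i],r,np.median(q[:,2]))
m=(W[...,2]>.056)&(W[...,2]<.08)
nn,l,s,ce=cv2.connectedComponentsWithStats(m.astype(np.uint8))
for i in range(1,nn):
    if s[i][4]>40:
        q=W[l==i];print(s[i],q.mean(0).round(4),np.percentile(q[:,2],[50,90]).round(4))
E
```

```text
clock: 2.52
position: [0.5003, -0.2066, 0.2154]
ee_rot: [-0.032, 0.707, 0.032, 0.706]
ft_force: [0.5, 0.3, 0.3]
grip_width: -0.001
2.58 [ 0.5004 -0.2064  0.2155] F [-0.03 -0.42 -0.88] grip -0.0 q [-0.36  0.18  0.75  1.74 -0.13  1.27  0.51]
[  0  51 152 105 553] ((270.31854248046875, -138.25796508789062), (38.61009979248047, 141.07876586914062), 54.447364807128906) 0.04796298980191477
[ 309  130   31  107 2368] ((500.5629577636719, -210.8562774658203), (30.03009605407715, 112.20108032226562), 5.471292495727539) 0.04641152718735178
[  425   211   143   111 11157] ((694.06982421875, -289.0708312988281), (136.539306640625, 135.58335876464844), 5.0156168937683105) 0.051186255421848015
[ 147  279   45   62 1134] ((333.6651916503906, -378.40521240234375), (31.652494430541992, 84.00264739990234), 15.42274284362793) 0.046301893025912505
[   0   55  145  103 5682] [ 0.2707 -0.1539  0.0639] [0.0623 0.0724]
[317 141  15  16 183] [ 0.4967 -0.1695  0.0669] [0.0675 0.0687]
[227 163  27  37 611] [ 0.4199 -0.2077  0.064 ] [0.0645 0.0656]
[317 169  15  16 177] [ 0.4991 -0.1962  0.0646] [0.0653 0.0665]
[317 196  15  16 177] [ 0.5016 -0.2226  0.0647] [0.0657 0.067 ]
[318 221  14  15 165] [ 0.5042 -0.2493  0.0642] [0.0652 0.0664]
[151 292  13  13 122] [ 0.328  -0.3519  0.0598] [0.0603 0.0611]
[159 313  13  12 120] [ 0.3348 -0.3781  0.0596] [0.06   0.0611]
[167 332  12  12 111] [ 0.3415 -0.4038  0.0596] [0.0601 0.0612]
```

View pics/w1.png

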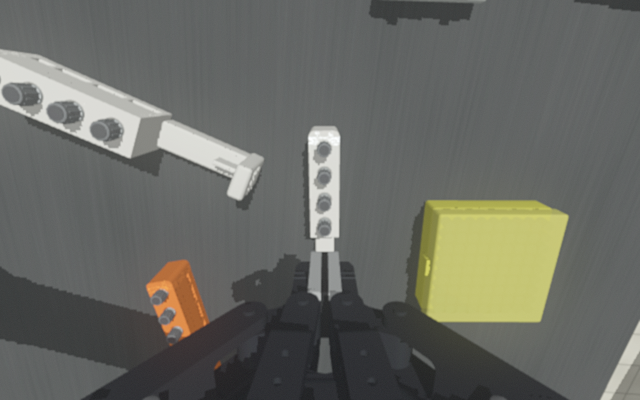

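The wrist view shows the rack vertical at column 323, with its four caps at rows 149, 177, 203 and 228 and the nose at the top. The caps stand about 5–8 mm proud. I'll press vial4 first.

```bash
python3 -c "
from h import *
print(rows_for([.4966,-.170,.078],5.4))"
```

```text
(array([-0.16, -0.03,  0.06]), array([137.4,  36.7,  -0.4]))
```

```bash
python3 -m inch '[[[0,0,0],[60,37,0],1],[[0,0,0],[115,37,0],1],[[0,0,0],[137,37,0],1],[[0,0,0],[137,37,0],1]]'; python3 -c "
from h import *
st()"; python3 -m inch '[[[0,0,0],[4,0,0],1],[[0,0,0],[8,0,0],1],[[0,0,0],[9,0,0],1]]'
```

```text
clock: 3.08
position: [0.4961, -0.1678, 0.0771]
ee_rot: [-0.033, 0.708, 0.033, 0.705]
ft_force: [0.9, -1.1, -0.1]
grip_width: 0.001
3.08 [ 0.4961 -0.1678  0.0771] F [ 0.93 -1.07 -0.1 ] grip 0.001 q [-0.36  0.31  0.69  1.93 -0.23  0.99  0.53]
clock: 3.45
position: [0.4968, -0.1675, 0.0688]
ee_rot: [-0.033, 0.707, 0.033, 0.706]
ft_force: [-2.1, 2.1, 5.7]
grip_width: -0.002
```

```bash
python3 -m inch '[[[0,0,0],[2,-1,0],1],[[0,0,0],[4,-2,0],1],[[0,0,0],[5,-2,0],1],[[0,0,0],[5.5,-2,0],1]]'; python3 -m inch '[[[0,0,0],[0.7,0,0],1],[[0,0,0],[1,0,0],1]]'
```

```text
clock: 3.95
position: [0.4974, -0.1689, 0.0639]
ee_rot: [-0.033, 0.707, 0.034, 0.706]
ft_force: [-1.1, 3.0, 5.4]
grip_width: -0.001
clock: 4.2
position: [0.4977, -0.1688, 0.0636]
ee_rot: [-0.033, 0.707, 0.034, 0.706]
ft_force: [-2.1, 2.5, 5.4]
grip_width: 0.001
```

```bash
python3 -m inch '[[[0,0,0],[1.5,0,0],1],[[0,0,0],[2,0,0],1],[[0,0,0],[2.5,0,0],1]]'; python3 -m inch '[[[0,0,0],[1.5,0,0],1],[[0,0,0],[2,0,0],1],[[0,0,0],[2,0,0],1]]'
```

```text
clock: 4.58
position: [0.4981, -0.1688, 0.0621]
ee_rot: [-0.032, 0.706, 0.034, 0.706]
ft_force: [-4.4, 2.6, 13.6]
grip_width: 0.002
clock: 4.95
position: [0.4992, -0.1687, 0.0622]
ee_rot: [-0.032, 0.705, 0.034, 0.707]
ft_force: [-6.1, 3.9, 21.9]
grip_width: 0.002
```

Vial4 is home: the tip stopped at 62.1 mm with force rising to 22 N. Next, vial3.

```bash
python3 -m inch '[[[0,0,0],[-12,0,0],1],[[0,0,0],[-12,-14,0],1],[[0,0,0],[-12,-27,0],1],[[0,0,0],[-12,-27,0],1]]'; python3 -c "
from h import *
st(); print(rows_for([.4992,-.1965,.0605],5.4))"
```

```text
clock: 5.45
position: [0.5012, -0.1975, 0.0737]
ee_rot: [-0.031, 0.706, 0.033, 0.707]
ft_force: [-0.6, 0.2, 0.0]
grip_width: 0.001
5.45 [ 0.5012 -0.1975  0.0737] F [-0.62  0.19  0.02] grip 0.001 q [-0.3   0.35  0.7   1.9  -0.27  0.99  0.61]
(array([-0.15,  0.11, -0.15]), array([13.2,  1.1, -1.9]))
```

```bash
python3 -m inch '[[[0,0,0],[4,1,-2],1],[[0,0,0],[7,1,-2],1],[[0,0,0],[9,1,-2],1],[[0,0,0],[11,1,-2],1],[[0,0,0],[12,1,-2],1],[[0,0,0],[13,1,-2],1]]'
```

```text
clock: 6.2
position: [0.5, -0.1964, 0.0621]
ee_rot: [-0.031, 0.705, 0.034, 0.708]
ft_force: [-6.7, 4.7, 26.9]
grip_width: 0.003
```

Vial3 is home too, at 62.1 mm, but 27 N is close to the limit. I'll use less overshoot on the next one.

```bash
python3 -m inch '[[[0,0,0],[-8,0,0],1],[[0,0,0],[-12,-14,0],1],[[0,0,0],[-12,-27,0],1],[[0,0,0],[-12,-27,0],1]]'; python3 -c "
from h import *
st(); print(rows_for([.5017,-.223,.0615],5.4))"
```

```text
clock: 6.7
position: [0.5019, -0.2252, 0.0737]
ee_rot: [-0.031, 0.705, 0.033, 0.707]
ft_force: [0.4, 0.2, -0.4]
grip_width: -0.001
6.7 [ 0.5019 -0.2252  0.0737] F [ 0.38  0.2  -0.38] grip -0.001 q [-0.25  0.37  0.7   1.87 -0.29  1.    0.67]
(array([-0.28,  0.17, -0.14]), array([12.2,  2.1, -0. ]))
```

```bash
python3 -m inch '[[[0,0,0],[4,2,0],1],[[0,0,0],[7,2,0],1],[[0,0,0],[9,2,0],1],[[0,0,0],[11,2,0],1],[[0,0,0],[11.8,2,0],1],[[0,0,0],[12.3,2,0],1]]'
```

```text
clock: 7.45
position: [0.5021, -0.2228, 0.0621]
ee_rot: [-0.031, 0.705, 0.033, 0.708]
ft_force: [-4.5, 2.5, 16.3]
grip_width: -0.004
```

```bash
python3 -m inch '[[[0,0,0],[-8,0,0],1],[[0,0,0],[-12,-14,0],1],[[0,0,0],[-12,-26,0],1],[[0,0,0],[-12,-26,0],1]]'; python3 -c "
from h import *
st(); print(rows_for([.5042,-.2497,.0615],5.4))"
```

```text
clock: 7.95
position: [0.5039, -0.2504, 0.0738]
ee_rot: [-0.03, 0.705, 0.032, 0.707]
ft_force: [-0.8, -0.4, 0.8]
grip_width: 0.002
7.95 [ 0.5039 -0.2504  0.0738] F [-0.8  -0.41  0.84] grip 0.002 q [-0.2   0.4   0.7   1.84 -0.31  1.01  0.72]
(array([-0.38,  0.18, -0.13]), array([12.3,  0.7,  0.3]))
```

```bash
python3 -m inch '[[[0,0,0],[4,1,0],1],[[0,0,0],[7,1,0],1],[[0,0,0],[9,1,0],1],[[0,0,0],[11,1,0],1],[[0,0,0],[11.8,1,0],1],[[0,0,0],[12.4,1,0],1]]'
```

```text
clock: 8.7
position: [0.5043, -0.2491, 0.0621]
ee_rot: [-0.03, 0.705, 0.032, 0.708]
ft_force: [-3.9, 4.4, 15.7]
grip_width: 0.004
```

All four vials stopped at 62.1 mm. I'll lift, open the gripper, and look again.

```bash
python3 -m inch '[[[0,0,0],[-20,0,0],1],[[0,0,0],[-80,20,0],0],[[0,0,0],[-140,38,-4],0],[[0,0,0],[-140,38,-4],0],[[0,0,0],[-140,38,-4],0]]'
cat > w.py <<'E'
from h import *
import sys
n=sys.argv[1]
o=readout.get_obs(); c=camera("wrist"); T=toolT(o)@c["T_tool_cam"]; W=cloud(c,T); np.savez(f"pics/{n}.npz",W=W,**c)
cv2.imwrite(f"pics/{n}.png",c["pixels"][:,:,::-1]); st()
E
python3 w.py w2
python3 - <<'E'
from h import *
W=np.load("pics/w2.npz")["W"]
m=(W[...,2]>.044)&(W[...,2]<.052)&(abs(W[...,0]-.5)<.06)&(abs(W[...,1]+.21)<.09)
nn,l,s,ce=cv2.connectedComponentsWithStats(m.astype(np.uint8))
for i in range(1,nn):
    if s[i][4]>400:
        q=W[l==i];r=cv2.minAreaRect((q[:,:2]*1000).astype(np.float32)); print(s[i],r,np.median(q[:,2]))
m=(W[...,2]>.054)&(W[...,2]<.08)&(abs(W[...,0]-.5)<.06)&(abs(W[...,1]+.21)<.09)
nn,l,s,ce=cv2.connectedComponentsWithStats(m.astype(np.uint8))
for i in range(1,nn):
    if s[i][4]>40:
        q=W[l==i];print(s[i],q.mean(0).round(4),np.percentile(q[:,2],[50,90]).round(4))
E
```

```text
clock: 9.32
position: [0.4965, -0.2118, 0.2019]
ee_rot: [-0.03, 0.705, 0.032, 0.708]
ft_force: [-0.1, 1.0, -0.0]
grip_width: 0.847
9.38 [ 0.496  -0.212   0.2012] F [ 0.04  0.45 -1.27] grip 0.925 q [-0.35  0.19  0.76  1.77 -0.14  1.24  0.53]
[ 312  127   32  112 2680] ((500.5307922363281, -210.86087036132812), (29.99095916748047, 112.05805206298828), 5.486945152282715) 0.04647586788224739
[320 138  16  16 184] [ 0.4964 -0.17    0.0603] [0.0604 0.0616]
[321 167  15  16 174] [ 0.4992 -0.1965  0.0601] [0.0606 0.0615]
[321 195  15  15 168] [ 0.5017 -0.2231  0.06  ] [0.0603 0.0614]
[321 221  15  15 165] [ 0.5042 -0.2498  0.0597] [0.0603 0.0612]
```

View pics/w2.png

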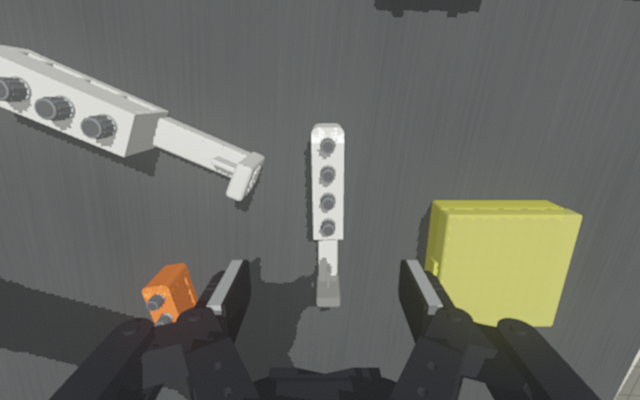

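The second look shows the caps all level at 60.4 mm. The wrist depth reads about 1.5 mm low, since the rack top reads 46.5 mm, so the caps are at about 62 mm and all home. The rack hasn't moved. Next, I'll grasp the block.

```bash
python3 -c "
from h import *
print(rows_for([.5017,-.2224,.10],5.5),rows_for([.5017,-.2224,.012],5.5))"
```

```text
(array([-0.47,  0.15, -0.19]), array([101.2, -11.2,   4.5])) (array([-0.47,  0.15, -0.19]), array([189.2, -11.5,   4.3]))
```

```bash
python3 -m inch '[[[0,0,0],[50,-11,4],0.3],[[0,0,0],[100,-11,4],0.3],[[0,0,0],[100,-11,4],0.3],[[0,0,0],[100,-11,4],0.3]]' 60; python3 -c "
from h import *
st();print(rows_for([.5017,-.2224,.012],5.5))"
```

```text
clock: 9.88
position: [0.5014, -0.2229, 0.1022]
ee_rot: [-0.03, 0.706, 0.032, 0.707]
ft_force: [0.5, -0.0, 1.1]
grip_width: 0.703
9.88 [ 0.5014 -0.2229  0.1022] F [ 0.52 -0.02  1.14] grip 0.703 q [-0.28  0.33  0.73  1.85 -0.26  1.05  0.64]
(array([-0.5 ,  0.15, -0.15]), array([90.2,  0.2,  0.1]))
```

```bash
python3 -m inch '[[[-0.5,0,0],[45,0,0],0.3],[[-0.5,0,0],[85,0,0],0.3],[[-0.5,0,0],[90,0,0],0.3],[[-0.5,0,0],[90,0,0],0.3]]'; python3 -m inch '[[[0,0,0],[0,0,0],0.6],[[0,0,0],[0,0,0],1],[[0,0,0],[0,0,0],1],[[0,0,0],[0,0,0],1],[[0,0,0],[0,0,0],1]]' 60
```

```text
clock: 10.38
position: [0.5029, -0.2232, 0.0141]
ee_rot: [-0.033, 0.705, 0.035, 0.708]
ft_force: [0.3, 0.4, 0.4]
grip_width: 0.697
clock: 11.0
position: [0.5039, -0.2237, 0.0161]
ee_rot: [-0.033, 0.704, 0.034, 0.709]
ft_force: [-3.3, 1.7, 13.0]
grip_width: 0.34
```

Gripped: opening 0.34 is about 29 mm, which matches the 30 mm block. Now I'll lift it.

```bash
python3 -m inch '[[[0,0,0],[-20,0,0],1],[[0,0,0],[-60,0,0],1],[[0,0,0],[-115,0,0],1],[[0,0,0],[-115,0,0],1]]'; python3 w.py w3; python3 -c "
from h import *
print(rows_for([.585,.0,.13],3.4))"
```

```text
clock: 11.5
position: [0.5052, -0.225, 0.1354]
ee_rot: [-0.033, 0.701, 0.034, 0.711]
ft_force: [1.0, 0.4, -4.6]
grip_width: 0.341
11.55 [ 0.504  -0.2241  0.1329] F [-0.37  0.49 -4.31] grip 0.338 q [-0.31  0.29  0.76  1.82 -0.23  1.11  0.63]
(array([ 2.08,  0.62, -0.08]), array([  4.3, 215.3, 102. ]))
```

View pics/w3.png

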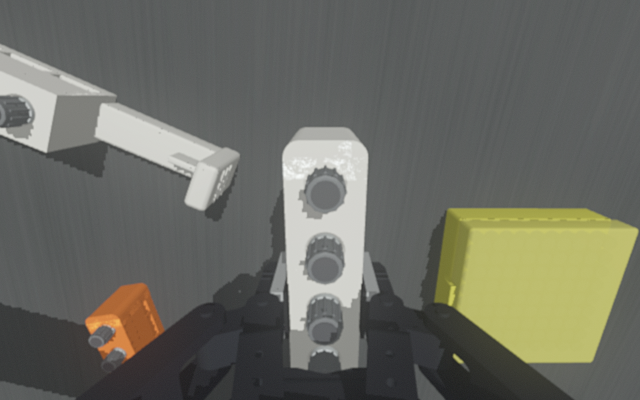

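The rack is held between the pads, upright and centred at column 325. I'll measure how it sits in the tool while moving to the gate.

```bash
cat > held.py <<'E'
from h import *
import sys
d=np.load(f"pics/{sys.argv[1]}.npz"); c={"intrinsics":d["intrinsics"],"range_z":d["range_z"]}
P=cloud(c,d["T_tool_cam"])   # tool frame
reg=P[125:360,275:380].reshape(-1,3); px=d["pixels"][125:360,275:380].reshape(-1,3)
m=(reg[:,0]>-.05)&(reg[:,0]<-.025)&(px.min(1)>90)&(abs(reg[:,2])<.02)&(reg[:,1]>-.005)
q=reg[m]
A=np.c_[q[:,1:],np.ones(len(q))]; s=np.ones(len(q),bool)
for _ in range(4):
    k=np.linalg.lstsq(A[s],q[s,0],rcond=None)[0]; r=q[:,0]-A@k; s=abs(r)<.0025
print("top plane x=",k.round(4),"n",s.sum()); q=q[s]
print("y max(nose)",q[:,1].max().round(4),"z range at y bins:")
for a in np.arange(0,.07,.01):
    b=q[(q[:,1]>a)&(q[:,1]<a+.01)]
    if len(b): print(round(a,3),b[:,2].min().round(4),b[:,2].max().round(4),b[:,0].mean().round(4))
# vial caps
g=(P[...,0]<k[2]-.009)&(P[...,0]>k[2]-.02)&(abs(P[...,2])<.012)
nn,l,st_,ce=cv2.connectedComponentsWithStats(g.astype(np.uint8))
for i in range(1,nn):
    if st_[i][4]>80: print("cap",ce[i].round(0),st_[i][4],P[l==i].mean(0).round(4))
E
python3 held.py w3
python3 -m inch '[[[1,0,0],[-25,40,20],1],[[2,0,0],[-30,90,45],1],[[2,0,0],[-30,140,70],1],[[2,0,0],[-30,190,95],1],[[2,0,0],[-30,215,102],1],[[2,0,0],[-30,215,102],1],[[2,0,0],[-30,215,102],1]]'; python3 w.py w4
```

```text
top plane x= [ 0.0233  0.0025 -0.0316] n 10435
y max(nose) 0.069 z range at y bins:
0.0 -0.0146 0.0148 -0.0305
0.01 -0.0199 0.0199 -0.0305
0.02 -0.0149 0.0152 -0.0303
0.03 -0.0149 0.0153 -0.0304
0.04 -0.0147 0.0153 -0.0304
0.05 -0.0148 0.0153 -0.0304
0.06 -0.0147 0.0153 -0.0303
cap [325. 192.] 1314 [-0.0442  0.0541  0.0003]
cap [325. 265.] 1123 [-0.0441  0.0276  0.0002]
cap [325. 328.] 972 [-0.044   0.001   0.0001]
cap [325. 369.] 101 [-0.0418 -0.0212  0.0002]
clock: 12.42
position: [0.5838, -0.0014, 0.1633]
ee_rot: [-0.021, 0.704, 0.022, 0.71]
ft_force: [0.5, -0.5, -4.4]
grip_width: 0.345
12.47 [ 0.584  -0.0018  0.1636] F [-0.25  0.62 -4.49] grip 0.342 q [-0.62  0.32  0.66  1.7  -0.21  1.18  0.16]
```

View pics/w4.png

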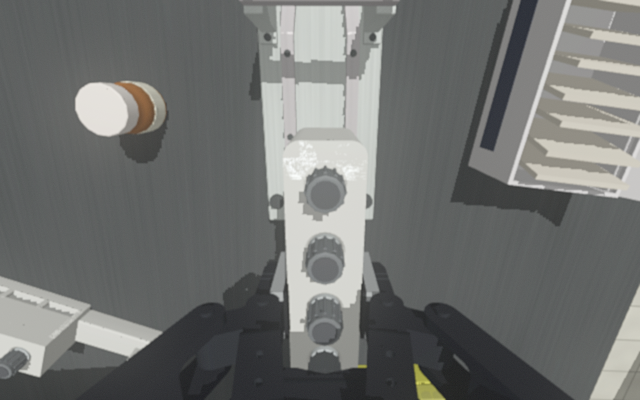

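The rack sits square in the jaws: rack origin at tool y=+13.6 mm, z=0, underside about 16 mm past the TCP. Ahead, the gate infeed's near edge is at row 218, columns 268–372. I'll fit the gate in world coordinates.

Run:
```python
from h import *
d=np.load("pics/w4.npz"); W=d["W"]; 
T=toolT(readout.get_obs()); print(T.round(4)[:3])
m=(W[...,2]>.012)&(W[...,2]<.027)&(W[...,0]>.48)&(W[...,0]<.67)&(W[...,1]>-.1)
nn,l,s,ce=cv2.connectedComponentsWithStats(m.astype(np.uint8)); 
for i in range(1,nn):
    if s[i][4]>150: q=W[l==i]; print(s[i],q.min(0).round(4),q.max(0).round(4),np.median(q[:,2]).round(4))
q=W[m]; print("bench",np.nanmedian(W[...,2][(W[...,2]<.01)]))
# left/right edges of plate by y bins
for y in np.arange(-.02,.12,.02):
    b=q[(q[:,1]>y)&(q[:,1]<y+.005)]
    if len(b): print(round(y,3),b[:,0].min().round(4),b[:,0].max().round(4),(b[:,0].min()/2+b[:,0].max()/2).round(4))
# rails
m=(W[...,2]>.0265)&(W[...,2]<.034)&(W[...,0]>.5)&(W[...,0]<.65)&(W[...,1]>-.1)
q=W[m]
for y in np.arange(-.02,.16,.015):
    b=q[(q[:,1]>y)&(q[:,1]<y+.008)]
    if len(b)>6:
        L=b[b[:,0]<.576][:,0];Rr=b[b[:,0]>.576][:,0]
        print("rail",round(y,3),len(b),[np.percentile(v,[5,95]).round(4) for v in (L,Rr) if len(v)],np.median(b[:,2]))
```

```text
[[ 0.0093 -0.0588  0.9982  0.584 ]
 [ 0.0015  0.9983  0.0588 -0.0018]
 [-1.      0.001   0.0093  0.1636]]
[ 258    6   27  214 3555] [ 0.5244 -0.0334  0.0184] [0.5485 0.1457 0.027 ] 0.0218
[ 294    6   53  125 6212] [0.5533 0.052  0.019 ] [0.5994 0.1489 0.0269] 0.0218
[ 357    6   26  213 2925] [ 0.6033 -0.0272  0.0178] [0.6337 0.1497 0.027 ] 0.0217
bench -0.0015421821080696951
-0.02 0.5338 0.6329 0.5833
0.0 0.5317 0.6319 0.5818
0.02 0.531 0.6305 0.5807
0.04 0.53 0.6291 0.5796
0.06 0.5283 0.6277 0.578
0.08 0.5274 0.6263 0.5768
0.1 0.5257 0.626 0.5759
rail -0.02 11 [array([0.5369, 0.5459]), array([0.6248, 0.6274])] 0.02672177304475354
rail 0.04 53 [array([0.5487, 0.5543])] 0.03019058646727263
rail 0.055 219 [array([0.5476, 0.5568]), array([0.5999, 0.609 ])] 0.02978094093330369
rail 0.07 252 [array([0.5465, 0.5562]), array([0.5988, 0.6078])] 0.029768434034899455
rail 0.085 267 [array([0.5461, 0.5551]), array([0.5977, 0.6071])] 0.029793940905410987
rail 0.1 273 [array([0.5451, 0.5545]), array([0.5972, 0.6059])] 0.029756337056431825
rail 0.115 425 [array([0.5282, 0.5529]), array([0.596 , 0.6054])] 0.029567643044616343
rail 0.13 398 [array([0.5397, 0.5531]), array([0.5947, 0.6201])] 0.02973057235981011
rail 0.145 57 [array([0.5541, 0.5541]), array([0.5922, 0.6067])] 0.0297779688897441
```

Gate origin is about (0.5735, 0.139), yaw 93.5°, floor z about 23.3 mm. The 100 mm plate width and 62 mm over the rails both match. I'll move over the infeed.

```bash
python3 -c "
from h import *
print(rows_for([.5798,.0355,.070],3.5))"
```

```text
(array([-0.13,  0.54, -0.06]), array([93.6, 37.4, -2.8]))
```

```bash
python3 -m inch '[[[0,0.5,0],[10,25,-3],1],[[0,0.5,0],[40,37,-3],1],[[0,0.5,0],[80,37,-3],1],[[0,0.5,0],[93,37,-3],1],[[0,0.5,0],[93,37,-3],1]]'; python3 -c "
from h import *
st();print(rows_for([.5798,.0355,.043],3.5));print(rows_for([.5798,.0355,.0385],3.5))"
```

```text
clock: 13.1
position: [0.5794, 0.0339, 0.0705]
ee_rot: [-0.02, 0.707, 0.02, 0.707]
ft_force: [0.0, -0.3, -3.0]
grip_width: 0.342
13.1 [0.5794 0.0339 0.0705] F [ 0.04 -0.25 -2.96] grip 0.342 q [-0.63  0.43  0.61  1.79 -0.28  1.02  0.14]
(array([-0.22, -0.02, -0.02]), array([27.5,  1.5,  0.5]))
(array([-0.22, -0.02, -0.02]), array([32. ,  1.5,  0.5]))
```

Now I'll check the alignment in the scene and side views before lowering.

```bash
python3 -m inch '[[[-0.2,0,0],[15,1,0.5],1],[[-0.2,0,0],[22,1,0.5],1],[[-0.2,0,0],[22,1,0.5],1]]'
python3 - <<'E'
from h import *
st(); a=camera("scene")["pixels"]; b=camera("side")["pixels"]
x=np.hstack([cv2.resize(a[120:250,300:430],(400,400),interpolation=cv2.INTER_CUBIC),cv2.resize(b[125:255,255:385],(400,400),interpolation=cv2.INTER_CUBIC)])
cv2.imwrite("pics/al.png",x[:,:,::-1])
E
```

```text
clock: 13.48
position: [0.5796, 0.0349, 0.0481]
ee_rot: [-0.021, 0.707, 0.022, 0.706]
ft_force: [-0.6, 1.0, -3.3]
grip_width: 0.345
13.47 [0.5796 0.0349 0.0481] F [-0.57  1.01 -3.28] grip 0.345 q [-0.62  0.46  0.59  1.8  -0.3   0.98  0.16]
```

View pics/al.png

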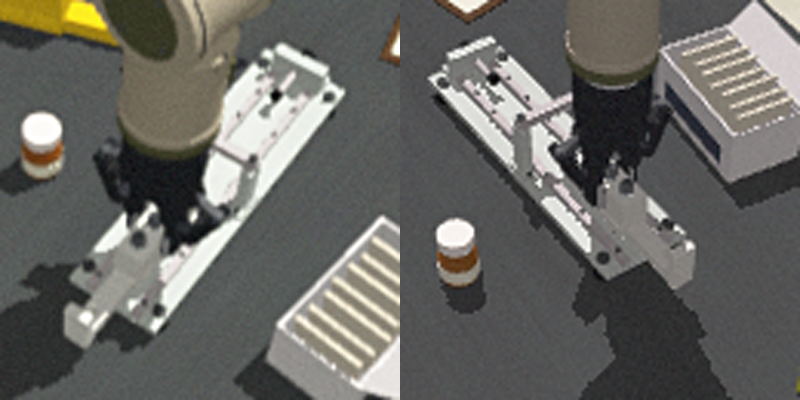

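Both views show the rack centred over the infeed and clear of the bar and posts. I'll lower it slowly.

```bash
python3 -m inch '[[[-0.2,0,0],[4,0.5,0],1],[[-0.2,0,0],[7,0.5,0],1],[[-0.2,0,0],[8,0.5,0],1]]'; python3 -m inch '[[[0,0,0],[1,0,0],1],[[0,0,0],[1.5,0,0],1]]'
```

```text
clock: 13.95
position: [0.5799, 0.0355, 0.0405]
ee_rot: [-0.023, 0.707, 0.023, 0.707]
ft_force: [0.8, -0.4, -4.0]
grip_width: 0.342
clock: 14.2
position: [0.5799, 0.0354, 0.0394]
ee_rot: [-0.023, 0.707, 0.023, 0.707]
ft_force: [-4.8, -0.5, 5.5]
grip_width: 0.342
```

Contact at TCP z 39.4 mm, as predicted. I'll release and rise straight up.

```bash
python3 -m inch '[[[0,0,0],[-0.5,0,0],0.55],[[0,0,0],[-0.5,0,0],0.4],[[0,0,0],[-0.5,0,0],0.3],[[0,0,0],[-0.5,0,0],0.3]]'; python3 -m inch '[[[0,0,0],[-30,0,0],0.3],[[0,0,0],[-80,0,0],0.3],[[0,0,0],[-130,0,0],0.3],[[0,0,0],[-130,-50,0],1],[[0,0,0],[-130,-100,0],1],[[0,0,0],[-130,-100,0],1]]'; python3 w.py w5
```

```text
clock: 14.7
position: [0.58, 0.0354, 0.0399]
ee_rot: [-0.023, 0.707, 0.023, 0.707]
ft_force: [0.1, -0.5, 0.4]
grip_width: 0.7
clock: 15.45
position: [0.586, -0.0696, 0.1703]
ee_rot: [-0.021, 0.707, 0.02, 0.707]
ft_force: [0.3, 0.9, -0.1]
grip_width: 0.058
15.5 [ 0.5862 -0.0665  0.17  ] F [-1.05  1.37  0.24] grip 0.0 q [-0.52  0.34  0.69  1.67 -0.23  1.21  0.28]
```

View pics/w5.png

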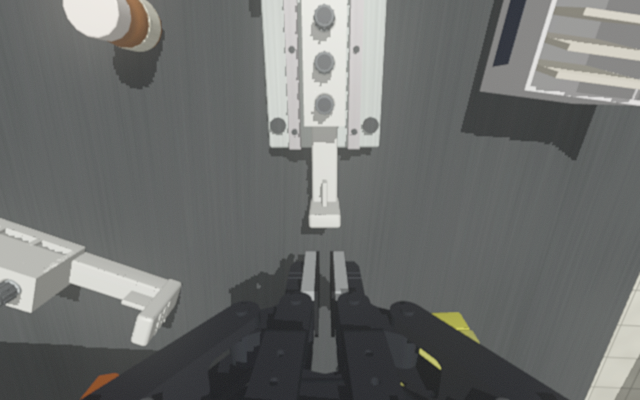

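The rack stands between the rails at columns 303–345. The thumb plate is at (324,215), with the finger tips behind it. I'll measure it.

```bash
python3 - <<'E'
from h import *
W=np.load("pics/w5.npz")["W"]
for t,lo,hi,y0,y1 in (("plate",.069,.078,-.13,-.06),("blocktop",.066,.074,-.02,.2),("caps",.08,.09,-.02,.2)):
    m=(W[...,2]>lo)&(W[...,2]<hi)&(abs(W[...,0]-.585)<.05)&(W[...,1]>y0)&(W[...,1]<y1)
    nn,l,s,ce=cv2.connectedComponentsWithStats(m.astype(np.uint8))
    for i in range(1,nn):
        if s[i][4]>60:
            q=W[l==i];r=cv2.minAreaRect((q[:,:2]*1000).astype(np.float32)); print(t,s[i],np.round(r[0],1),np.round(r[1],1),round(r[2],1),q.mean(0).round(4),"ymin",q[:,1].min().round(4))
E
python3 -c "
from h import *
print(rows_for([.5875,-.114,.05],3.5))"
```

```text
plate [309 213  32  14 421] [586.9 -82.7] [25.6 11.5] 4.6 [ 0.5869 -0.0824  0.0713] ymin -0.0894
blocktop [ 302    0   45  126 4240] [580.1  33. ] [30.1 81.1] 3.3 [0.5801 0.0342 0.0697] ymin -0.0082
caps [313   3  23  25 393] [578.4  61.6] [13.2 13.5] 23.4 [0.5785 0.0614 0.0838] ymin 0.0551
caps [314  50  21  24 341] [579.9  34.8] [13.1 13.4] 50.4 [0.58   0.0347 0.0838] ymin 0.0277
caps [314  93  21  22 302] [581.5   7.8] [13.4 13.4] 46.8 [0.5816 0.0079 0.0837] ymin 0.0012
(array([-0.04, -0.  , -0.  ]), array([120. , -47.5,  -1.6]))
```

```bash
python3 -m inch '[[[0,0,0],[0,-50,0],1],[[0,0,0],[30,-54,0],1],[[0,0,0],[80,-54,0],1],[[0,0,0],[120,-54,-1],1],[[0,0,0],[127,-54,-1],1],[[0,0,0],[127,-54,-1],1]]';python3 -c "
from h import *
st();print(rows_for([.5877,-.103,.043],3.4))"
```

```text
clock: 16.25
position: [0.589, -0.1199, 0.0438]
ee_rot: [-0.022, 0.707, 0.022, 0.707]
ft_force: [-0.6, 0.4, 0.4]
grip_width: -0.004
16.25 [ 0.589  -0.1199  0.0438] F [-0.58  0.37  0.39] grip -0.004 q [-0.38  0.52  0.64  1.75 -0.36  0.99  0.46]
(array([ 0.11,  0.02, -0.  ]), array([ 0.8, 17. , -0.3]))
```

```bash
python3 -m inch '[[[0,0,0],[0.5,8,0],1],[[0,0,0],[0.5,14,0],1],[[0,0,0],[0.5,18,0],1],[[0,0,0],[0.5,22,0],1],[[0,0,0],[0.5,26,0],1],[[0,0,0],[0.5,30,0],1],[[0,0,0],[0.5,34,0],1]]'
```

```text
clock: 17.12
position: [0.5873, -0.0871, 0.0439]
ee_rot: [-0.022, 0.706, 0.021, 0.707]
ft_force: [-0.3, -5.0, 5.1]
grip_width: 0.0
```

```bash
python3 w.py w6
python3 - <<'E'
from h import *
W=np.load("pics/w6.npz")["W"]
for t,lo,hi,y0,y1 in (("plate",.069,.078,-.1,-.03),("blocktop",.066,.074,-.02,.2),("caps",.08,.09,-.02,.2)):
    m=(W[...,2]>lo)&(W[...,2]<hi)&(abs(W[...,0]-.585)<.05)&(W[...,1]>y0)&(W[...,1]<y1)
    nn,l,s,ce=cv2.connectedComponentsWithStats(m.astype(np.uint8))
    for i in range(1,nn):
        if s[i][4]>60:
            q=W[l==i];r=cv2.minAreaRect((q[:,:2]*1000).astype(np.float32)); print(t,s[i],np.round(r[0],1),np.round(r[1],1),round(r[2],1),q.mean(0).round(4),"ymin",q[:,1].min().round(4))
E
```

```text
17.18 [ 0.5873 -0.0863  0.0437] F [ 0.7  -4.25  3.54] grip 0.0 q [-0.44  0.5   0.64  1.77 -0.35  0.98  0.4 ]
plate [ 291  250   68   45 2252] [586.5 -71.6] [27.1 17.5] 3.5 [ 0.586  -0.0707  0.0719] ymin -0.0808
blocktop [ 276    0   95   65 4689] [580.9  15.5] [30.3 18.8] 3.3 [0.5809 0.0142 0.0698] ymin 0.0054
caps [ 298    0   51   30 1006] [580.6  18.1] [14.3  7.3] 2.5 [0.5806 0.0184 0.0835] ymin 0.0145
```

View pics/w6.png

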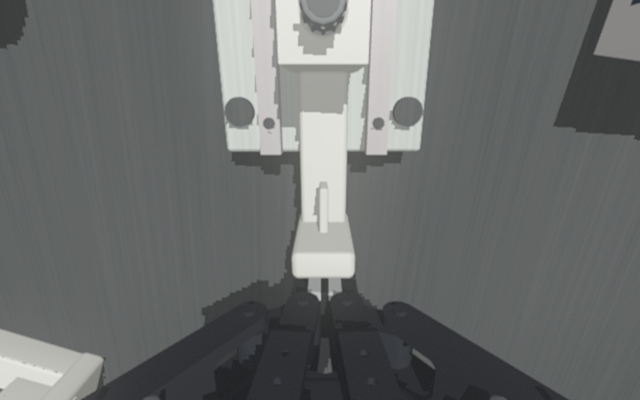

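The rack moved 14 mm, stays square (3.3–3.5°), and the finger is flush on the thumb plate. I'll continue under the bar in gentle steps.

```bash
python3 -m inch '[[[0,0,0],[0,5,0],1],[[0,0,0],[0,10,0],1],[[0,0,0],[0,15,0],1],[[0,0,0],[0,20,0],1],[[0,0,0],[0,25,0],1],[[0,0,0],[0,30,0],1],[[0,0,0],[0,34,0],1]]';python3 -m inch '[[[0,0,0],[0,5,0],1],[[0,0,0],[0,10,0],1],[[0,0,0],[0,15,0],1],[[0,0,0],[0,20,0],1],[[0,0,0],[0,25,0],1]]'; python3 -c "
from h import *
st(); print(rows_for([.5735+.061*.139,0,.044],3.5))"
```

```text
clock: 18.05
position: [0.5852, -0.0521, 0.0437]
ee_rot: [-0.022, 0.706, 0.021, 0.707]
ft_force: [0.5, -4.4, 2.0]
grip_width: 0.004
clock: 18.68
position: [0.5837, -0.0268, 0.0437]
ee_rot: [-0.022, 0.706, 0.021, 0.707]
ft_force: [1.3, -4.2, 2.7]
grip_width: -0.002
18.68 [ 0.5837 -0.0268  0.0437] F [ 1.32 -4.16  2.66] grip -0.002 q [-0.54  0.48  0.63  1.8  -0.34  0.97  0.29]
(array([-0.02,  0.08,  0.05]), array([-0.3, 26.8, -0.1]))
```

Pushing force is steady at about 4 N, so the vials are clearing the bar. Continuing.

```bash
python3 -m inch '[[[0,0,0],[0,4,0],1],[[0,0,0],[0,8,0],1],[[0,0,0],[0,12,0],1],[[0,0,0],[0,16,0],1],[[0,0,0],[0,20,0],1],[[0,0,0],[0,24,0],1],[[0,0,0],[0,28,0],1]]';python3 -m inch '[[[0,0,0],[0,5,0],1],[[0,0,0],[0,10,0],1],[[0,0,0],[0,15,0],1],[[0,0,0],[0,20,0],1],[[0,0,0],[0,25,0],1]]'
python3 - <<'E'
from h import *
st(); a=camera("scene")["pixels"]; b=camera("side")["pixels"]
x=np.hstack([cv2.resize(a[120:250,300:430],(400,400),interpolation=cv2.INTER_CUBIC),cv2.resize(b[125:255,255:385],(400,400),interpolation=cv2.INTER_CUBIC)])
cv2.imwrite("pics/al2.png",x[:,:,::-1])
E
```

```text
clock: 19.55
position: [0.582, 0.0014, 0.0437]
ee_rot: [-0.022, 0.706, 0.021, 0.707]
ft_force: [0.8, -4.1, 3.2]
grip_width: 0.002
clock: 20.18
position: [0.5804, 0.0267, 0.0437]
ee_rot: [-0.022, 0.706, 0.021, 0.707]
ft_force: [0.4, -5.2, 3.8]
grip_width: -0.001
20.18 [0.5804 0.0267 0.0437] F [ 0.38 -5.21  3.75] grip -0.001 q [-0.63  0.47  0.62  1.8  -0.33  0.97  0.19]
```

View pics/al2.png

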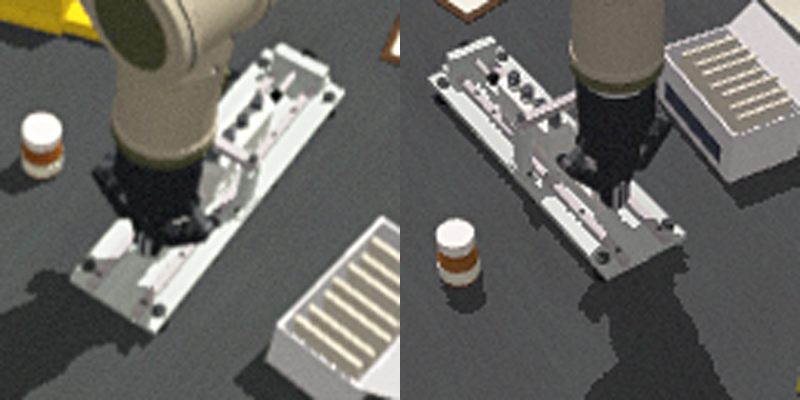

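The rack is past the bar, straight, with its caps clear. I'll go slowly up to the earliest possible stop position, then feel in 2 mm steps.

```bash
python3 -m inch '[[[0,0,0],[0,3,0],1],[[0,0,0],[0,6,0],1],[[0,0,0],[0,9,0],1],[[0,0,0],[0,12,0],1],[[0,0,0],[0,15,0],1],[[0,0,0],[0,18,0],1],[[0,0,0],[0,21,0],1],[[0,0,0],[0,23,0],1]]'; python3 -m inch '[[[0,0,0],[0,1,0],1],[[0,0,0],[0,2,0],1],[[0,0,0],[0,2.5,0],1]]'
```

```text
clock: 21.28
position: [0.5789, 0.0508, 0.0435]
ee_rot: [-0.022, 0.706, 0.022, 0.707]
ft_force: [1.3, -3.5, 2.0]
grip_width: -0.0
clock: 21.65
position: [0.5787, 0.0532, 0.0435]
ee_rot: [-0.022, 0.706, 0.022, 0.707]
ft_force: [1.6, -4.0, 1.8]
grip_width: -0.002
```

```bash
for i in 1 2; do :; done; python3 -m inch '[[[0,0,0],[0,1,0],1],[[0,0,0],[0,2,0],1],[[0,0,0],[0,2.5,0],1]]'; python3 -m inch '[[[0,0,0],[0,1,0],1],[[0,0,0],[0,2,0],1]]'
```

```text
clock: 22.02
position: [0.5786, 0.0557, 0.0435]
ee_rot: [-0.022, 0.706, 0.022, 0.707]
ft_force: [0.5, -5.8, 2.6]
grip_width: 0.001
clock: 22.28
position: [0.5785, 0.0565, 0.0436]
ee_rot: [-0.022, 0.706, 0.021, 0.707]
ft_force: [0.9, -9.4, 3.0]
grip_width: 0.001
```

Force rose from about 4 to 9.4 N with the motion cut short, so the nose is probably against the buffer. One small confirming step.

```bash
python3 -m inch '[[[0,0,0],[0,1.5,0],1],[[0,0,0],[0,1.5,0],1]]'
```

```text
clock: 22.52
position: [0.5785, 0.0565, 0.0436]
ee_rot: [-0.022, 0.706, 0.02, 0.707]
ft_force: [0.7, -8.8, 3.1]
grip_width: -0.001
```

The tip didn't advance and 9 N is being resisted. This is at the near end of the possible stop range, so I'll check by camera whether the nose is at the buffer or jammed on a rail.

Run:
```python
from h import *
C={n:camera(n) for n in ("scene","side")}
for n,c in C.items():
    np.savez(f"pics/{n}3.npz",**c)
    # project predicted points
    K=c["intrinsics"];E=c["extrinsics"]
    for t,gx in (("faceTop",166),("buf44",122),("buf20",146)):
        p=np.array([.5735-.061*gx/1000,.139+.998*gx/1000,.0233+.020]); q=K@(E[:3,:3]@p+E[:3,3]); print(n,t,(q[:2]/q[2]).round(1))
a=C["scene"]["pixels"]; b=C["side"]["pixels"]
x=np.hstack([cv2.resize(a[130:190,355:415],(400,400),interpolation=cv2.INTER_CUBIC),cv2.resize(b[130:190,255:315],(400,400),interpolation=cv2.INTER_CUBIC)])
cv2.imwrite("pics/al3.png",x[:,:,::-1])
```

```text
scene faceTop [396.3 143.1]
scene buf44 [389.3 151.5]
scene buf20 [393.1 146.9]
side faceTop [278.4 143.3]
side buf44 [284.9 150.1]
side buf20 [281.3 146.4]
```

View pics/al3.png

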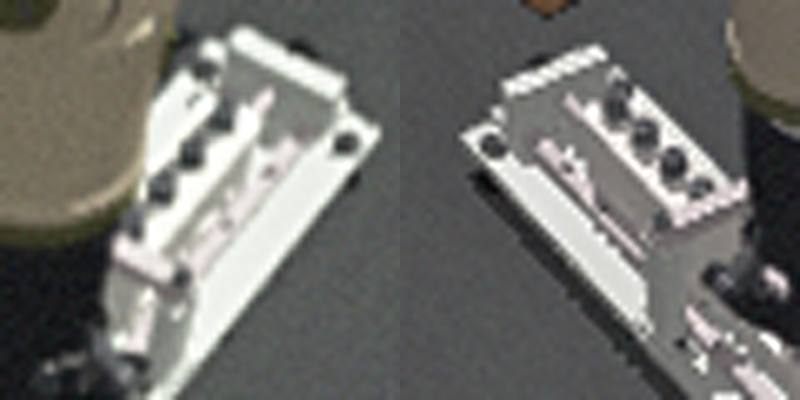

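The initial pictures showed the black buffer at scene (389.5,151) and side (285,150). Those match the projected 44 mm setting at (389.3,151.5) and (284.9,150.1), so the resistance is the buffer. I'll back off, rise, and check.

```bash
python3 -m inch '[[[0,0,0],[0,-8,0],1],[[0,0,0],[0,-25,0],1],[[0,0,0],[-20,-35,0],1],[[0,0,0],[-80,-40,0],1],[[0,0,0],[-130,-40,0],1],[[0,0,0],[-130,-20,0],1],[[0,0,0],[-130,0,0],1],[[0,0,0],[-130,20,0],1],[[0,0,0],[-130,20,0],1],[[0,0,0],[-130,20,0],1]]'; python3 w.py w7
python3 - <<'E'
from h import *
W=np.load("pics/w7.npz")["W"]
for t,lo,hi in (("top/plate",.066,.076),("caps",.08,.095)):
    m=(W[...,2]>lo)&(W[...,2]<hi)&(abs(W[...,0]-.575)<.03)&(W[...,1]>.03)&(W[...,1]<.3)
    nn,l,s,ce=cv2.connectedComponentsWithStats(m.astype(np.uint8))
    for i in range(1,nn):
        if s[i][4]>60:
            q=W[l==i];r=cv2.minAreaRect((q[:,:2]*1000).astype(np.float32)); print(t,s[i],np.round(r[0],1),np.round(r[1],1),round(r[2],1),q.mean(0).round(4),np.median(q[:,2]).round(4))
E
```

```text
clock: 23.88
position: [0.5769, 0.0762, 0.173]
ee_rot: [-0.022, 0.707, 0.02, 0.707]
ft_force: [0.1, 0.4, 0.2]
grip_width: 0.001
23.93 [0.577  0.0759 0.1732] F [-0.23 -0.07  0.14] grip 0.002 q [-0.76  0.32  0.67  1.69 -0.2   1.21  0.01]
top/plate [ 302    0   45  110 3792] [570.4 184.5] [30.1 70.5] 3.4 [0.5703 0.1858 0.0698] 0.0698
top/plate [309 198  32  15 466] [577.3  74.1] [25.4 11.5] 3.7 [0.5772 0.0747 0.071 ] 0.0713
caps [314   0  20  10 136] [568.4 213.7] [12.1  4.5] 4.4 [0.5685 0.2141 0.0832] 0.0835
caps [314  31  21  25 358] [570.  191.8] [13.4 13.8] 53.0 [0.5699 0.1915 0.0837] 0.0838
caps [314  76  21  22 313] [571.6 164.7] [13.7 13.4] 14.2 [0.5715 0.1648 0.0838] 0.0839
caps [283 118  89   1  89] [574.7 144.7] [59.4  0.2] 3.4 [0.5747 0.1447 0.0931] 0.0931
```

View pics/w7.png

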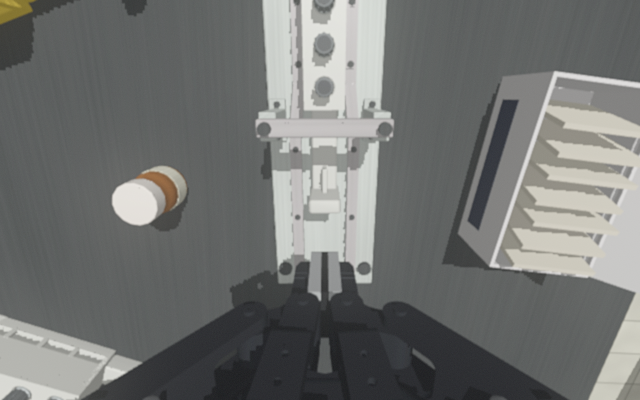

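Run:
```python
from h import *
W=np.load("pics/w7.npz")["W"]
m=(W[...,2]>.095)&(W[...,2]<.104)&(abs(W[...,0]-.575)<.06)&(W[...,1]>.11)&(W[...,1]<.17)
q=W[m];r=cv2.minAreaRect((q[:,:2]*1000).astype(np.float32));print("bar top",m.sum(),r,np.median(q[:,2]))
```

```text
bar top 2466 ((573.2676391601562, 138.76641845703125), (91.93379974365234, 11.71949577331543), 3.6329615116119385) 0.09829443990214905
```

The bar centre is confirmed at (0.5733, 0.1388). The rack origin is therefore at gate x ≈ +66 mm (stop −100 mm), lateral error under 1 mm, yaw 3.4°, against 3.6° for the gate. The robot is clear.

```bash
python3 -c "
from h import *
st(); print(manip.hand_in())"
```

```text
23.93 [0.577  0.0759 0.1732] F [-0.23 -0.07  0.14] grip 0.002 q [-0.76  0.32  0.67  1.69 -0.2   1.21  0.01]
the job is handed in; nothing more can be done
None
```

The rack is in the lane beyond the bar with its nose against the rubber buffer, all four vials home, and the job is handed in. It took about 24 s of the 72 s allowed; the hand-in gives no verdict.

- **Vials:** each one bottomed with its cap at 62.1 mm. The highest reading was 27 N, on vial3, which is closer to the 30 N limit than I wanted. Camera checks after pressing and after the slide showed level caps at about 62 mm above the underside, though vial1 and vial2 were the only caps fully in view in the last one.
- **Slide:** the rack passed under the bar at a steady 4–5 N with no sign of catching. At the end the push rose to about 9 N and the rack stopped moving, so I estimate about 5 N on the stop itself.
- **Final position:** the rack's origin is about 100 mm short of the stop block's face, where 73 to 105 mm is allowed. That is near the far end of the range. The first pictures agree, because they put the buffer at about the full 44 mm out of the block. The lateral error is under 1 mm, and the rack lines up with the gate to within 0.5°.
- **Robot and bystanders:** the arm is clear of everything. It was never commanded near the box, carton, jar or look-alike racks, but I did not re-measure where they stand.

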